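# Fit the brass eyelet die on the setting post and hold it home against its sprung pin

## Task

Take the brass die off its dowel on the wooden rack and slide it, bore down, onto the spigot of the blue setting post. Ease it down against the sprung centring pin, without ramming it, until its lower rim sits flat and fully home on the steel seat ring, and finish while still gripping it and pressing it down there, so that I can tighten its set screw: the pin throws it up again if you let go. Leave the steel and the black die standing on their dowels.

Things in the scene. Friction and masses are not known exactly. Their poses are not given: they have to be found in the camera images.
- brass_die: the brass eyelet die, the one to fit: a turned round sleeve 40 mm in diameter and 48 mm tall, about 0.33 kg, with a knurled band. Origin at the centre of its lower rim, z up along its axis. From below it has a bore 24 mm in diameter and 34 mm deep, which ends at a 6 mm thick web with an 11 mm hole; above the web is the open cup. It starts upright on a dowel of the rack, which of the three changes
- steel_die: bright grey steel die of the same outer size, standing on another dowel of the rack; to be left alone. Origin at the centre of its lower rim
- black_die: blackened steel die of the same outer size, standing on another dowel of the rack; to be left alone. Origin at the centre of its lower rim
- die_rack: light wooden rack, 70 mm (its x) by 208 mm (its y) by 20 mm high, fixed. Origin at the centre of its underside, z up. Three wooden dowels, 19 mm in diameter and 14 mm tall, stand on its top 68 mm apart along its y axis; each die stands loosely over one, its lower rim on the rack's top, 20 mm above the bench
- setting_post: dark blue cast setting post, bolted down: foot 120 x 100 x 14 mm with a round pillar in the middle, 60 mm in diameter at its top. Origin at the centre of the foot's underside, z up
- seat: the steel seat ring on top of the post's pillar, 52 mm in diameter, its upper face 50 mm above the bench: the hard stop for the die's lower rim. Origin at the centre of that upper face, z up along the upright spigot. The steel spigot is 22 mm in diameter and 26 mm tall above the seat, its top 6 mm tapered to 18 mm
- pin (a joint): how far the sprung centring pin is pushed down into the spigot (m): 0 at rest, about 0.012 with the die home, at most 0.016. Its spring needs 6 N to start and 0.5 N more per mm: 12 N with the die home, so about 20 N in all holds the die firmly on the seat
- pin_tip (a point): the tip of the thin brass nose on the pin, 5 mm in diameter, 55 mm above the seat at rest; it passes through the hole in the die's web. The pin's dark round head below it, 17 mm in diameter, has its top 46 mm above the seat at rest: the die's web meets it when the rim is still 12 mm above the seat
There are look-alikes about, which are no part of the job. Several things have the shape of the brass_die; the one meant has the colours described above.

How it is judged (in metres and radians):
On the way, in this order (a step that is already met when the one before it is completed fails the run):
1. the brass die is lifted clear of its dowel in the gripper (z of brass_die in the frame of die_rack above 0.045 m and contact force between the fingers and brass_die above 2 N), for 0.2 s.
2. the die is on the spigot: its lower rim is below the spigot's top by 6 mm or more, centred within 3 mm (z of brass_die in the frame of seat below 0.02 m and horizontal distance between brass_die and seat below 0.003 m), for 0.1 s.
At the end, for the whole second after the job is handed in: the gripper still holds the brass die at rest, its rim home on the seat ring (within 1.5 mm, bearing with over 2 N), centred within 3 mm, upright within 0.05 rad, the pin in by over 10 mm; the steel and black dies stand upright within 12 mm of where they were (z of brass_die in the frame of seat between -0.003 and 0.0015 m and horizontal distance between brass_die and seat below 0.003 m and angle between brass_die's own z axis and vertical below 0.05 rad and value of joint pin above 0.01 m and contact force between brass_die and seat above 2 N and contact force between the fingers and brass_die above 3 N and linear speed of brass_die below 0.02 m/s and distance of each of steel_die, black_die from where it was at the start of the episode below 0.012 m and angle between each of steel_die, black_die's own z axis and vertical below 0.2 rad); the arm keeps its last pose, push and grip.
It fails at once if the die is rammed onto the seat ring with over 80 N (contact force between brass_die and seat above 80 N).
It fails at once if the steel die is knocked or lifted off its place (distance of steel_die from where it was at the start of the episode above 0.012 m).
It fails at once if the black die is knocked or lifted off its place (distance of black_die from where it was at the start of the episode above 0.012 m).
It also fails if it takes over 43 s, if anything falls off the work surface, if the arm or the gripper's body presses on something with over 40 N, if the wrist force passes 120 N, or if a joint passes its speed limit or range.

## Robot

A 6-joint arm with a two-finger parallel gripper is mounted at the origin on a cart in front of the work surface, level with it; the furniture and walls round the work are solid. World frame = base frame: x ahead of the robot, y to its left, z up, the work surface at z = 0. Lengths are in mm, angles in rad, forces in N, time in s.
With the tool pointing down it reaches from about 225 to 725 mm from the base axis. Payload 3.1 kg.
Tool frame: the origin (TCP) lies at the very end of the fingers, on their centre line; the grasp point (between the pads) lies 19 mm behind it; z points along the fingers, y is the line along which they close (so a half turn about z gives the same grasp; the last joint's range is limited). The gripper opens to 85 mm and grips with 20 to 120 N. Pads are 22 mm wide; open, the fingers measure 114 mm over their backs; the gripper's body (76 mm by 85 mm) begins 54 mm behind the grasp point. The pads swing forward as they close: fully open they stand 13 mm farther back than shut.
Start: joints at [-1.426, 0.048, 0.099, 1.622, 0, 1.443], TCP at [141.435, -505.582, 209.312] pointing down, gripper open.
Joint ranges: [-2.91, 2.91], [-0.99, 1.94], [-1.21, 1.42], [-2.12, 2.29], [-1.49, 1.47], [-3.14, 3.14]. Speed limits (rad/s): [2.79, 2.79, 3.14, 3.14, 3.14, 3.14].

## Interface

Orientations are given as a unit quaternion [w, x, y, z].
In Python, from cell import read_state, viewer, ticket gives the robot as it stands.
- The arm moves only by the shell command python3 -m creep 'ROWS' [FORCE]. ROWS is JSON, one flat list of numbers, 7 for each row, row after row: the opening, from 0 (shut) to 1 (fully open), then the shift along the tool's x, y, z normalised to -1 to 1, where 1 is 5 cm, then the turn, a rotation vector about the tool's x, y, z normalised to -1 to 1, where 1 is 90 degrees. In form: [claw, x, y, z, wx, wy, wz, claw, x, y, z, wx, wy, wz, ...]. A call has 1 to 10 rows; each row shifts and turns the commanded pose from where the row before left it, along the tool's axes as they then stand; what a row does not reach is not made up. A row lasts 1/10 s, in which the tool goes at most 50 mm and 8.59 degrees, less where a joint would pass 70% of its speed; a pose out of reach is approached as far as the arm can. A call with a number of a shift or a turn outside -1 to 1 is refused whole. A call with a gripper value outside its range is refused whole. The fingers move at their own pace and stop on an object; FORCE is the grip in N (left out, the last holds). Time passes only in rows, so rows that do not move let the fingers close. It gives the time, the measured TCP pose, the force, the opening and the grip force at its end, in the units of the state.
- read_state(): the state, without advancing time (a new reading comes with each control period).
- viewer.get_image(name): name is "scene" or "top"; returns the picture (384x512x3 uint8, red, green, blue); there is no depth.
- viewer.camera_model(name): a dict with "camera_matrix" (3x3 intrinsics, pixels), "k1" (the pictures are not rectified: a ray, as slopes to the right and down, at radius r is drawn at 1 + k1 r^2 times it, then the intrinsics apply), "view" (4x4, takes a point from world to camera coordinates). Camera axes: x right, y down, z forward; pixel columns grow to the right and rows downward; lengths in mm; the calibration is good to about 2 mm. A picture is of the moment at which its call begins. camera_model takes no time and is no camera call.
- ticket.finish_job(): hands the job in; it is judged then, once.
The state is a dict: "time": time; "joint_positions": joint angles; "qvel": joint speeds; "tau": joint torques, N m; "ee_pos": TCP position; "ee_rot": TCP orientation; "ft_force": force on the tool from outside, world axes, zero at the start; "moment": the same for the moment, N m; "grip_width": finger opening in mm; "finger_force": force on a finger pad.
Only numpy, scipy, OpenCV 4.12 (cv2) and the standard library are available. Lean on these libraries where they do the work, as an engineer would, in place of code of your own. Each camera call takes 0.05 s, during which the arm holds its last target. There are 200 camera calls.

## Working session

There is one attempt and no reset: what is moved stays moved. The work goes in short steps, Python scripts to look and compute and a shell command to move; the robot and the scene stay as the last step left them, time stands still between calls to the robot, and variables do not carry over. Pictures are saved under pics/ and viewed, at most 10 in all, crops included, and the job is handed in when it is done.

```bash
ls; mkdir -p pics
python3 - <<'E'
from cell import read_state, viewer
import cv2
for n in("scene","top"):
    im=viewer.get_image(n); cv2.imwrite(f"pics/{n}0.png",im[:,:,::-1]); m=viewer.camera_model(n); print(n,m)
print(read_state())
a=cv2.imread("pics/scene0.png");b=cv2.imread("pics/top0.png")
cv2.imwrite("pics/both0.png",cv2.resize(cv2.vconcat([a,b]),(400,600)))
E
```

```text
pics
scene {'camera_matrix': array([[390.50503731,   0.        , 256.20352267],
       [  0.        , 390.50503731, 191.79310327],
       [  0.        ,   0.        ,   1.        ]]), 'k1': -0.059756128738533226, 'view': array([[-8.83920712e-01, -4.67610907e-01,  4.92086760e-03,
         4.19229227e+02],
       [-3.55519022e-01,  6.65124001e-01, -6.56670609e-01,
         3.38067674e+02],
       [ 3.03793352e-01, -5.82194214e-01, -7.54161453e-01,
         6.71839989e+02],
       [ 0.00000000e+00,  0.00000000e+00,  0.00000000e+00,
         1.00000000e+00]])}
top {'camera_matrix': array([[476.32708466,   0.        , 249.66999489],
       [  0.        , 476.32708466, 192.83767506],
       [  0.        ,   0.        ,   1.        ]]), 'k1': -0.1901625307809771, 'view': array([[-4.33578943e-03, -9.99907732e-01,  1.28735480e-02,
        -1.30852283e+02],
       [-9.83247875e-01,  1.91695621e-03, -1.82263383e-01,
         5.43817747e+02],
       [ 1.82221888e-01, -1.34481444e-02, -9.83165465e-01,
         8.55498831e+02],
       [ 0.00000000e+00,  0.00000000e+00,  0.00000000e+00,
         1.00000000e+00]])}
{'time': 0.1, 'joint_positions': array([-1.42581202e+00,  4.86840639e-02,  9.77150409e-02,  1.62200821e+00,
       -1.37403232e-05,  1.44300108e+00]), 'qvel': array([-0.00178989, -0.00048807,  0.00314533, -0.00039212,  0.00024301,
        0.00134612]), 'tau': array([ 3.13171891e-03, -3.39851654e+01,  3.20935643e+01,  1.58641173e-02,
       -7.80092637e-05,  8.79212969e-07]), 'ee_pos': array([ 141.33572109, -504.97680805,  208.21065361]), 'ee_rot': array([-1.09035462e-03,  9.90712734e-01,  1.35967238e-01, -1.62417314e-05]), 'ft_force': array([-0.12599629, -0.01695677,  0.54204766]), 'moment': array([0.03040014, 0.02624101, 0.02280656]), 'finger_force': 0.0, 'grip_width': 85.41657148384874}
```

View pics/scene0.png

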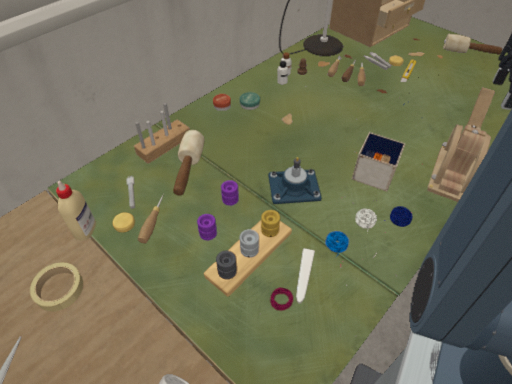

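View pics/top0.png

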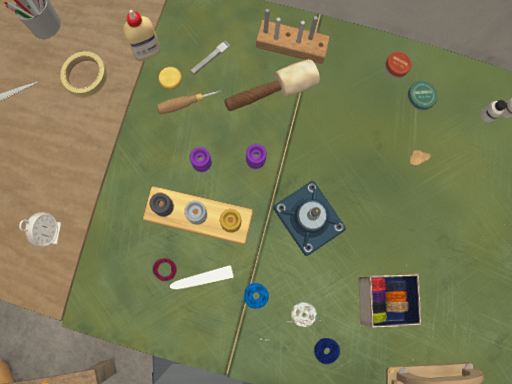

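The scene view shows the brass die at about (271,222), steel at (250,242), black at (227,264) and the post at (296,178). In the top view, brass is at (230,219) and the post at (312,213). Next: enlarged crops.

```bash
cat > h.py <<'E'
import numpy as np, cv2
from cell import read_state, viewer
def ray(n,p):
    m=viewer.camera_model(n);K=m["camera_matrix"];V=m["view"]
    # distortion: drawn = s*(1+k1 r^2)
    s=cv2.undistortPoints(np.array([[p]],float),K,np.array([m["k1"],0,0,0]))[0,0]
    R=V[:3,:3];t=V[:3,3]; d=R.T@np.array([s[0],s[1],1]); return -R.T@t,d/np.linalg.norm(d)
def plane(n,p,z):
    c,d=ray(n,p); return c+d*(z-c[2])/d[2]
def tri(p,q):
    c1,d1=ray("scene",p);c2,d2=ray("top",q)
    s=np.linalg.lstsq(np.c_[d1,-d2],c2-c1,rcond=None)[0]
    a=c1+s[0]*d1;b=c2+s[1]*d2; return (a+b)/2,np.linalg.norm(a-b)
def proj(n,P):
    m=viewer.camera_model(n);V=m["view"]
    return cv2.projectPoints(np.array([P],float),cv2.Rodrigues(V[:3,:3])[0],V[:3,3],m["camera_matrix"],np.array([m["k1"],0,0,0.]))[0][0,0]
E
python3 - <<'E'
import cv2,numpy as np
a=cv2.imread("pics/scene0.png")[150:290,200:335];b=cv2.imread("pics/top0.png")[170:260,140:350]
A=cv2.resize(a,None,fx=4,fy=4,interpolation=cv2.INTER_CUBIC);B=cv2.resize(b,None,fx=3.8,fy=3.8,interpolation=cv2.INTER_CUBIC)
cv2.imwrite("pics/cs.png",A);cv2.imwrite("pics/ct.png",B);print(A.shape,B.shape)
E
```

```text
(560, 540, 3) (342, 798, 3)
```

View pics/cs.png

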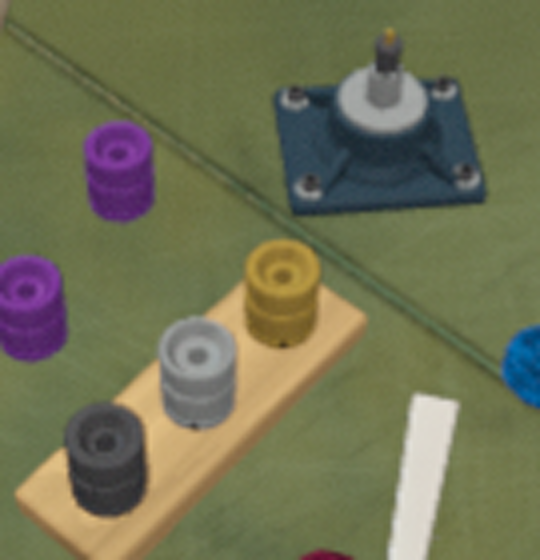

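View pics/ct.png

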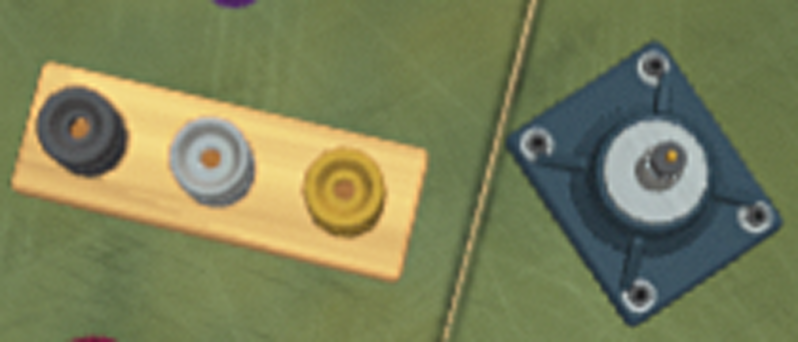

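The crops show the brass rim centre at about (283,268) in the scene crop and (344,188) in the top crop. The seat centre is at about (382,100) and (656,170), and the nose tip at (390,33) and (673,156). I'll triangulate these.

Run:
```python
from h import *
np.set_printoptions(precision=1,suppress=True)
S=lambda u,v:((u+.5)/4-.5+200,(v+.5)/4-.5+150)
T=lambda u,v:((u+.5)/3.8-.5+140,(v+.5)/3.8-.5+170)
for n,s,t,z in [("brass rim",(283,268),(344,188),68),("steel rim",(198,349),(210,158),68),("black rim",(106,436),(78,128),68),("seat",(382,100),(656,170),50),("nose",(390,33),(673,156),105)]:
    p,e=tri(S(*s),T(*t)); print(n,p,e,plane("scene",S(*s),z),plane("top",T(*t),z))
# fits by colour
for n in("scene","top"):
    im=cv2.imread(f"pics/{n}0.png");hsv=cv2.cvtColor(im,cv2.COLOR_BGR2HSV)
    m=((hsv[...,1]<45)&(hsv[...,2]>120)).astype(np.uint8)
    c0=S(382,100) if n=="scene" else T(656,170)
    for c in cv2.findContours(m,0,2)[0]:
        if len(c)>20 and np.hypot(*(c.mean((0,1))-c0))<15:
            e=cv2.fitEllipseDirect(c);print(n,"seat",e,plane(n,e[0],50))
    m=cv2.inRange(hsv,(15,120,60),(30,255,255))
    c0=S(283,290) if n=="scene" else T(344,190)
    for c in cv2.findContours(m,0,2)[0]:
        if len(c)>10 and np.hypot(*(c.mean((0,1))-c0))<15: print(n,"brass",cv2.boundingRect(c),cv2.minEnclosingCircle(c))
# rack corners in top view, z=20
q=np.array([plane("top",T(*c),20) for c in[(47,63),(427,151),(402,281),(12,187)]]);print(q,q.mean(0))
s=read_state();print(s["ee_pos"],s["ee_rot"])
from scipy.spatial.transform import Rotation as Ro
print(Ro.from_quat(s["ee_rot"],scalar_first=True).as_matrix())
```

```text
brass rim [491.  -96.   71.8] 1.207443646034497 [492.8 -98.6  68. ] [490.9 -96.1  68. ]
steel rim [506.2 -30.6  70.4] 1.619325309207183 [507.8 -31.9  68. ] [505.8 -30.6  68. ]
black rim [521.3  34.9  69.7] 1.9273355093179922 [522.9  34.2  68. ] [520.7  34.9  68. ]
seat [ 501.9 -251.    51.2] 0.6087232709360471 [ 502.6 -252.    50. ] [ 501.7 -251.3   50. ]
nose [ 501.2 -251.   106.8] 1.528941924416373 [ 502.6 -252.6  105. ] [ 500.7 -251.4  105. ]
scene seat ((295.4037780761719, 174.2847442626953), (14.441720962524414, 19.643333435058594), 94.64507293701172) [ 502.4 -253.4   50. ]
scene brass (261, 210, 19, 28) ((270.0, 223.27777099609375), 13.86729907989502)
top seat ((312.20086669921875, 214.7866973876953), (26.125850677490234, 26.68859100341797), 125.8635025024414) [ 500.9 -251.1   50. ]
[[ 562.9   60.8   20. ]
 [ 516.2 -137.4   20. ]
 [ 449.3 -124.3   20. ]
 [ 497.6   77.1   20. ]] [506.5 -31.   20. ]
[ 141.3 -505.   208.2] [-0.   1.   0.1 -0. ]
[[ 1.   0.3 -0. ]
 [ 0.3 -1.   0. ]
 [ 0.  -0.  -1. ]]
```

```bash
python3 -m creep '[1,0,0,0,0,0,-0.0856, 1,0,0,0,0,0,-0.0856, 1,0,0,0,0,0,-0.0856, 1,0,0,0,0,0,-0.0856, 1,0,0,0,0,0,-0.0856, 1,0,0,0,0,0,-0.0856, 1,0,0,0,0,0,-0.0856, 1,0,0,0,0,0,-0.0856, 1,0,0,0,0,0,0]' 40
cat >> h.py <<'E'
from scipy.spatial.transform import Rotation as Ro
def go(P):
    s=read_state();R=Ro.from_quat(s["ee_rot"],scalar_first=True)
    m=R.as_matrix();d=m.T@(np.array(P)-s["ee_pos"])/50
    print("pos",s["ee_pos"],"yaw y",np.degrees(np.arctan2(m[1,1],m[0,1])),"tilt",np.degrees(np.arccos(-m[2,2])),"F",s["ft_force"],"total units",d)
E
python3 -c "
from h import *
go([491.5,-97,150])"
```

```text
time: 1.0
ee_pos: [141.4, -505.2, 208.7]
ee_rot: [-0.001, 0.781, 0.624, 0.0]
ft_force: [0.1, -0.5, -0.7]
grip_width: 85.2
finger_force: 0.0
pos [ 141.39126588 -505.24103764  208.67073394] yaw y -12.75240283432416 tilt 0.0705051815443691 F [ 0.09457497 -0.5077544  -0.6939974 ] total units [9.50770781 5.02765838 1.1822832 ]
```

```bash
python3 -m creep '[1,0.68,0.36,0,0,0,0, 1,0.68,0.36,0,0,0,0, 1,0.68,0.36,0,0,0,0, 1,0.68,0.36,0,0,0,0, 1,0.68,0.36,0,0,0,0, 1,0.68,0.36,0,0,0,0, 1,0.68,0.36,0,0,0,0, 1,0.68,0.36,0,0,0,0, 1,0.68,0.36,0,0,0,0, 1,0.68,0.36,0,0,0,0]'>/dev/null
python3 -m creep '[1,0.68,0.36,0.2,0,0,0, 1,0.68,0.36,0.2,0,0,0, 1,0.68,0.36,0.4,0,0,0, 1,0.67,0.35,0.38,0,0,0, 1,0,0,0,0,0,0, 1,0,0,0,0,0,0]'
python3 - <<'E'
from h import *
go([491.5,-97,28])
a=viewer.get_image("scene")[:,:,::-1];b=viewer.get_image("top")[:,:,::-1]
cv2.imwrite("pics/g.png",cv2.hconcat([cv2.resize(a[130:290,190:340],(395,420)),cv2.resize(b[130:290,140:290],(395,420))]))
E
```

```text
time: 2.6
ee_pos: [490.9, -96.5, 149.2]
ee_rot: [-0.001, 0.781, 0.624, -0.001]
ft_force: [0.5, 0.0, -0.3]
grip_width: 85.2
finger_force: 0.0
pos [490.91615742 -96.46667795 149.23612607] yaw y -12.740477978934521 tilt 0.1602361448876547 F [ 0.54608449  0.0133833  -0.28425611] total units [-0.00710284  0.02048376  2.42467717]
```

View pics/g.png

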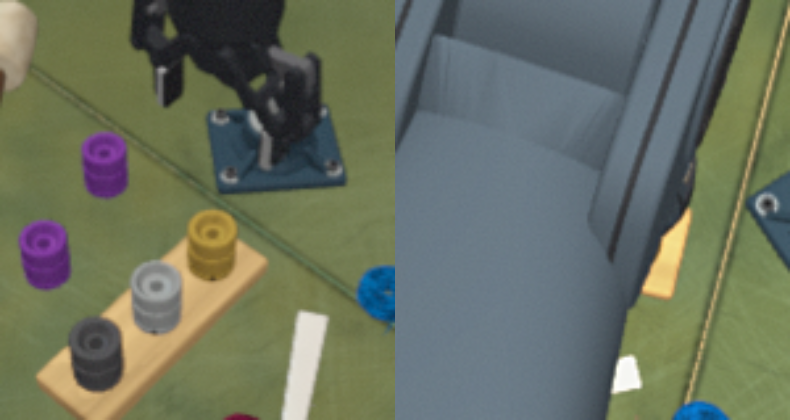

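The scene view (left half) shows the open fingers above the brass die, which is at crop (212,243). The fingers straddle it across the rack, and the arm hides it from the top view. I'll descend and grip.

```bash
python3 -m creep '[1,0,0.02,0.4,0,0,0, 1,0,0,0.4,0,0,0, 1,0,0,0.4,0,0,0, 1,0,0,0.4,0,0,0, 1,0,0,0.3,0,0,0, 1,0,0,0.3,0,0,0, 1,0,0,0.2,0,0,0, 1,0,0,0,0,0,0, 1,0,0,0,0,0,0]' 
python3 -m creep '[0,0,0,0,0,0,0, 0,0,0,0,0,0,0, 0,0,0,0,0,0,0, 0,0,0,0,0,0,0, 0,0,0,0,0,0,0, 0,0,0,0,0,0,0, 0,0,0,0,0,0,0, 0,0,0,0,0,0,0, 0,0,0,0,0,0,0, 0,0,0,0,0,0,0]' 30
python3 -c "
from h import *
s=read_state();print(s['ft_force'],s['moment'])
im=viewer.get_image('scene')[:,:,::-1];cv2.imwrite('pics/g2.png',cv2.resize(im[150:290,190:340],(600,560)))"
```

```text
time: 3.6
ee_pos: [492.8, -98.2, 31.1]
ee_rot: [0.0, 0.782, 0.624, 0.0]
ft_force: [0.4, -0.8, -0.0]
grip_width: 85.7
finger_force: 0.0
time: 4.6
ee_pos: [492.7, -97.5, 31.2]
ee_rot: [0.0, 0.781, 0.624, 0.0]
ft_force: [-2.8, 0.2, 5.4]
grip_width: 38.8
finger_force: 30.1
[-2.84516461  0.15874057  5.43660175] [0.14008368 0.51411196 0.00664783]
```

View pics/g2.png

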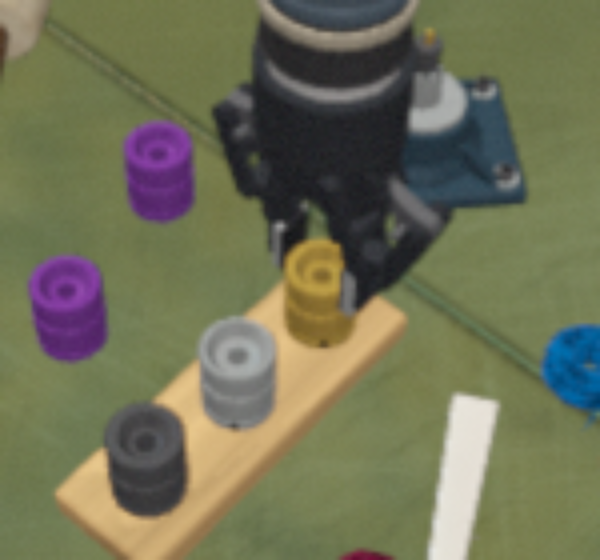

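The fingers hold the brass die at crop (320,290), width 38.8 mm, and the steel and black dies haven't moved. I'll raise the grip force and lift straight up.

```bash
python3 -m creep '[0,0,0,0,0,0,0, 0,0,0,0,0,0,0, 0,0,0,-0.2,0,0,0, 0,0,0,-0.3,0,0,0, 0,0,0,-0.4,0,0,0, 0,0,0,-0.4,0,0,0, 0,0,0,-0.4,0,0,0, 0,0,0,-0.4,0,0,0, 0,0,0,-0.2,0,0,0, 0,0,0,0,0,0,0]' 70
python3 - <<'E'
from h import *
go([501.5,-251.3,145])
a=viewer.get_image("scene")[:,:,::-1];b=viewer.get_image("top")[:,:,::-1]
cv2.imwrite("pics/l.png",cv2.hconcat([cv2.resize(a[100:260,190:340],(395,420)),cv2.resize(b[130:290,200:350],(395,420))]))
E
```

```text
time: 5.65
ee_pos: [493.6, -97.8, 146.6]
ee_rot: [0.001, 0.781, 0.624, 0.001]
ft_force: [-0.3, -0.4, -3.3]
grip_width: 37.0
finger_force: 70.7
pos [493.58888335 -97.75338414 146.56019551] yaw y -12.734262945021712 tilt 0.15348812173706605 F [-0.27115692 -0.39579388 -3.2992264 ] total units [-2.96051163  0.83116847  0.03410527]
```

View pics/l.png

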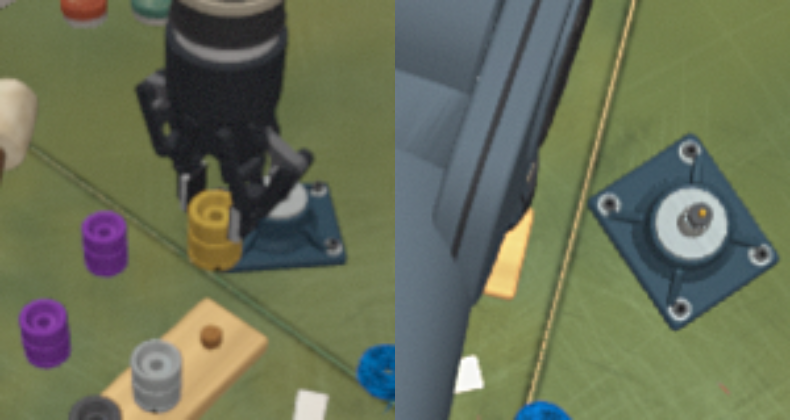

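The die is lifted clear: it is at crop (214,230) above the now-bare dowel at (211,335), and the steel and black dies are in place. I'll carry it over the post using the relative camera offset.

```bash
python3 -c "
from h import *
go([502.9,-252.3,146])"
python3 -m creep '[0,-0.2,0.05,0,0,0,0, 0,-0.4,0.12,0,0,0,0, 0,-0.5,0.14,0,0,0,0, 0,-0.5,0.14,0,0,0,0, 0,-0.5,0.14,0,0,0,0, 0,-0.4,0.12,0,0,0,0, 0,-0.3,0.08,0,0,0,0, 0,-0.17,0.02,0,0,0,0, 0,0,0,0,0,0,0, 0,0,0,0,0,0,0]'
python3 - <<'E'
from h import *
go([502.9,-252.3,120])
a=viewer.get_image("scene")[:,:,::-1];b=viewer.get_image("top")[:,:,::-1]
cv2.imwrite("pics/s2.png",a)
cv2.imwrite("pics/p.png",cv2.hconcat([cv2.resize(a[100:220,240:350],(395,431)),cv2.resize(b[150:270,255:365],(395,431))]))
E
```

```text
pos [492.16049032 -97.27962481 144.27065171] yaw y -12.73470473281501 tilt 0.08307803773400989 F [-0.43209809  1.48045304 -4.28703834] total units [-2.97678568  0.89290081 -0.03650982]
time: 6.75
ee_pos: [499.1, -250.6, 145.0]
ee_rot: [-0.001, 0.781, 0.624, 0.0]
ft_force: [-0.0, 0.7, -3.7]
grip_width: 37.5
finger_force: 70.7
pos [ 499.07175603 -250.57363049  145.02061027] yaw y -12.725958722504037 tilt 0.07410658837974535 F [-0.00906325  0.72622343 -3.68921147] total units [-0.01730584  0.08270932  0.50032627]
```

View pics/p.png

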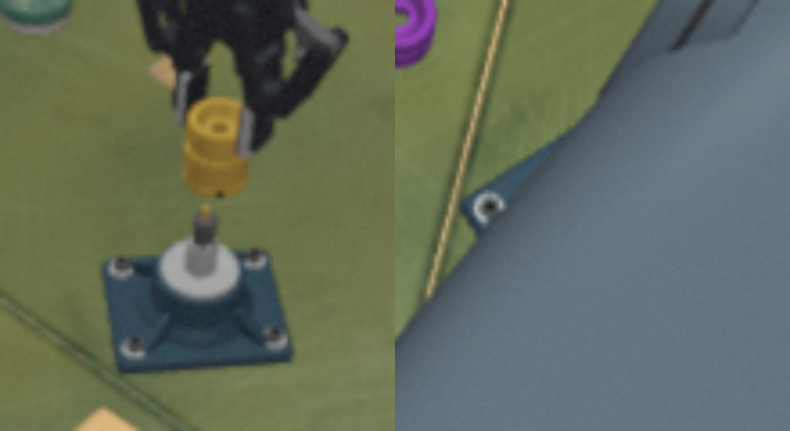

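The scene view shows the die hanging at crop (216,148), above the post's nose at (205,212), and slightly off to the right. The top view is hidden by the arm. The readings also put it about 3.7 mm short in tool y, so I'll correct that and check it against the rim measurement.

```bash
python3 -m creep '[0,0,0.075,0,0,0,0, 0,0,0,0.16,0,0,0, 0,0,0,0.16,0,0,0, 0,0,0,0,0,0,0, 0,0,0,0,0,0,0]'
python3 - <<'E'
from h import *
np.set_printoptions(precision=1,suppress=True)
def edges(im):
    hsv=cv2.cvtColor(im,cv2.COLOR_BGR2HSV);m=cv2.inRange(hsv,(15,120,50),(32,255,255))
    out=[c for c in cv2.findContours(m,0,2)[0] if cv2.contourArea(c)>60 and 255<c[:,0,0].mean()<330 and 90<c[:,0,1].mean()<250]
    c=max(out,key=cv2.contourArea)[:,0]; return cv2.boundingRect(c),c
P=[]
for i in range(6):
    im=viewer.get_image("scene")[:,:,::-1];P.append(read_state()["ee_pos"])
cv2.imwrite("pics/s3.png",im)
print("mean tcp",np.mean(P,0),np.std(P,0))
r,c=edges(im);print("now",r)
r0,c0=edges(cv2.imread("pics/scene0.png"));print("start",r0)
# predicted projections: rim ellipse lower edge centre etc
z=np.mean(P,0)[2]-11.3
for z in(z,z+48): print(z,proj("scene",[502.5,-252.4,z]))
for z in(20,68): print(z,proj("scene",[492.3,-98,z]))
cv2.imwrite("pics/s3c.png",cv2.resize(im[110:215,255:335],None,fx=5.5,fy=5.5,interpolation=cv2.INTER_CUBIC))
E
```

```text
time: 7.35
ee_pos: [502.4, -251.6, 128.4]
ee_rot: [-0.001, 0.781, 0.624, -0.0]
ft_force: [0.1, 0.7, -2.9]
grip_width: 37.2
finger_force: 70.7
mean tcp [ 503.  -252.1  129.5] [0.2 0.1 0.3]
now (289, 131, 18, 30)
start (261, 210, 19, 28)
118.15992023372523 [297.6 153.8]
166.15992023372524 [299.5 137.6]
20 [269.8 230.1]
68 [270.5 216.9]
```

View pics/s3c.png

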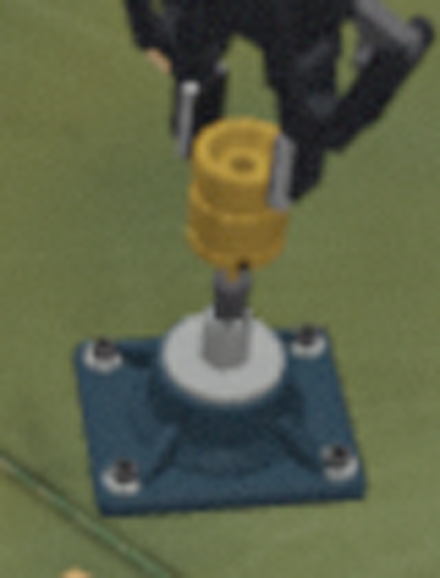

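The scene view shows the die at crop (238,195), centred over the nose at (235,280) and the seat at (224,360). Its rim centre is within about 1 px of the prediction. I'll descend gently and watch the force.

```bash
python3 -m creep '[0,0,0,0.1,0,0,0, 0,0,0,0.2,0,0,0, 0,0,0,0.2,0,0,0, 0,0,0,0.15,0,0,0, 0,0,0,0.1,0,0,0, 0,0,0,0.05,0,0,0, 0,0,0,0,0,0,0]'
python3 -m creep '[0,0,0,0.04,0,0,0, 0,0,0,0.04,0,0,0, 0,0,0,0.04,0,0,0, 0,0,0,0.02,0,0,0, 0,0,0,0,0,0,0]'
python3 -c "
from h import *
s=read_state();print(s['ft_force'],s['moment'],s['tau'])"
```

```text
time: 8.35
ee_pos: [502.7, -251.8, 88.7]
ee_rot: [-0.0, 0.781, 0.624, -0.0]
ft_force: [-1.0, 0.6, -3.6]
grip_width: 36.8
finger_force: 70.7
time: 8.85
ee_pos: [502.9, -252.0, 82.1]
ee_rot: [-0.0, 0.781, 0.624, -0.0]
ft_force: [0.3, -0.8, -3.4]
grip_width: 36.7
finger_force: 70.7
[ 0.28605859 -0.83011002 -3.44602485] [ 0.00952908 -0.01486819  0.01066526] [-3.94804578e-03 -3.96190274e+01  3.35141051e+01 -2.79961748e-02
  2.08528414e-03 -6.01388166e-07]
```

```bash
python3 -m creep '[0,0,0,0.03,0,0,0, 0,0,0,0.03,0,0,0, 0,0,0,0.03,0,0,0, 0,0,0,0,0,0,0, 0,0,0,0,0,0,0]'
python3 -m creep '[0,0,0,0.03,0,0,0, 0,0,0,0.03,0,0,0, 0,0,0,0.03,0,0,0, 0,0,0,0.03,0,0,0, 0,0,0,0,0,0,0, 0,0,0,0,0,0,0]'
python3 -c "
from h import *
s=read_state();print(s['ft_force'],s['moment'])"
```

```text
time: 9.35
ee_pos: [502.9, -252.0, 77.7]
ee_rot: [-0.0, 0.781, 0.624, -0.0]
ft_force: [0.9, 0.0, -4.1]
grip_width: 37.6
finger_force: 70.7
time: 9.95
ee_pos: [503.1, -252.1, 72.8]
ee_rot: [0.0, 0.781, 0.624, 0.0]
ft_force: [-2.7, 1.3, 3.0]
grip_width: 36.9
finger_force: 71.4
[-2.70887012  1.2695084   2.99269971] [ 0.3327593   0.49571835 -0.05544589]
```

```bash
python3 -m creep '[0,0,-0.01,0.02,0,0,0, 0,0,0,0.02,0,0,0, 0,0,0,0.02,0,0,0, 0,0,0,0.02,0,0,0, 0,0,0,0.02,0,0,0, 0,0,0,0.02,0,0,0, 0,0,0,0,0,0,0, 0,0,0,0,0,0,0]'
python3 -m creep '[0,0,0,0.02,0,0,0, 0,0,0,0.02,0,0,0, 0,0,0,0.02,0,0,0, 0,0,0,0,0,0,0, 0,0,0,0,0,0,0]'
python3 -c "
from h import *
s=read_state();print(s['ft_force'],s['moment'])"
```

```text
time: 10.75
ee_pos: [503.1, -252.1, 66.4]
ee_rot: [0.001, 0.781, 0.624, 0.0]
ft_force: [-1.1, 1.5, 6.1]
grip_width: 36.9
finger_force: 71.7
time: 11.25
ee_pos: [503.1, -252.1, 63.8]
ee_rot: [0.001, 0.781, 0.624, 0.0]
ft_force: [-1.6, 2.3, 6.9]
grip_width: 36.9
finger_force: 71.9
[-1.62631939  2.29230678  6.94469771] [0.39603492 0.29971238 0.01299722]
```

```bash
python3 -m creep '[0,0,0,0.01,0,0,0, 0,0,0,0.01,0,0,0, 0,0,0,0.01,0,0,0, 0,0,0,0.01,0,0,0, 0,0,0,0,0,0,0, 0,0,0,0,0,0,0]'
python3 -m creep '[0,0,0,0.01,0,0,0, 0,0,0,0.01,0,0,0, 0,0,0,0,0,0,0, 0,0,0,0,0,0,0]'
```

```text
time: 11.85
ee_pos: [503.1, -252.1, 62.1]
ee_rot: [0.001, 0.781, 0.624, 0.0]
ft_force: [-2.7, 2.8, 7.7]
grip_width: 37.0
finger_force: 72.0
time: 12.25
ee_pos: [503.1, -252.2, 61.6]
ee_rot: [0.001, 0.781, 0.624, 0.0]
ft_force: [-3.3, 3.2, 9.6]
grip_width: 37.0
finger_force: 72.2
```

```bash
python3 -m creep '[0,0,0,0.01,0,0,0, 0,0,0,0.01,0,0,0, 0,0,0,0,0,0,0, 0,0,0,0,0,0,0]'
python3 -m creep '[0,0,0,0.01,0,0,0, 0,0,0,0.01,0,0,0, 0,0,0,0,0,0,0, 0,0,0,0,0,0,0]'
```

```text
time: 12.65
ee_pos: [503.1, -252.2, 61.5]
ee_rot: [0.001, 0.781, 0.624, 0.0]
ft_force: [-3.9, 3.2, 12.4]
grip_width: 36.9
finger_force: 72.6
time: 13.05
ee_pos: [503.1, -252.2, 61.5]
ee_rot: [0.001, 0.781, 0.624, 0.0]
ft_force: [-4.9, 3.4, 16.0]
grip_width: 37.1
finger_force: 73.0
```

```bash
python3 -m creep '[0,0,0,0.01,0,0,0, 0,0,0,0.01,0,0,0, 0,0,0,0,0,0,0, 0,0,0,0,0,0,0, 0,0,0,0,0,0,0, 0,0,0,0,0,0,0]'
python3 - <<'E'
from h import *
im=viewer.get_image("scene")[:,:,::-1];go([503,-252,61.5])
cv2.imwrite("pics/f.png",cv2.resize(im[120:290,205:345],None,fx=3.5,fy=3.5,interpolation=cv2.INTER_CUBIC))
E
```

```text
time: 13.65
ee_pos: [503.1, -252.2, 61.5]
ee_rot: [0.001, 0.781, 0.624, 0.0]
ft_force: [-5.9, 5.1, 20.7]
grip_width: 37.0
finger_force: 73.4
pos [ 503.11217045 -252.2136601    61.44203887] yaw y -12.728029780546317 tilt 0.17693872365917904 F [-6.38517846  4.75945939 20.1359447 ] total units [ 0.00367267 -0.00312639 -0.0011722 ]
```

View pics/f.png

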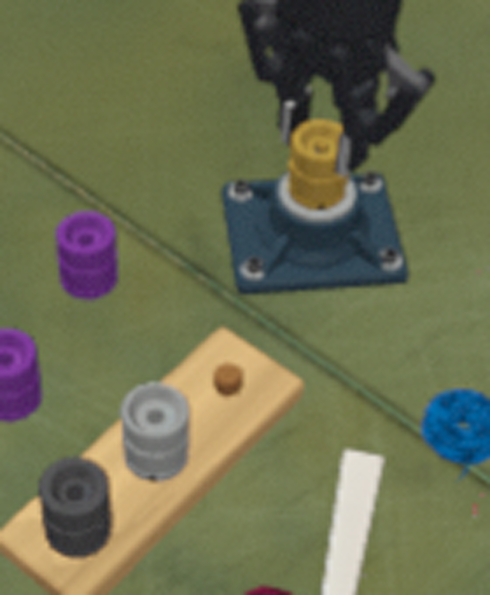

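The die, at crop (318,165), sits upright and flat on the seat ring at (317,195). The steel and black dies are still on their dowels. It is pressed down with about 24 N and still gripped, so I'm handing in.

```bash
python3 -c "
from cell import ticket
print(ticket.finish_job())"
```

```text
the job is handed in; nothing more can be done
None
```

The brass die is on the spigot, down on the seat ring, still gripped and pressed with about 24 N; the steel and black dies still stand on their dowels, and the job was handed in at about 13.7 s, with no verdict returned.

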